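# Put the gauges back in their fitted case

## Robot

A 6-joint arm with a two-finger parallel gripper is mounted at the origin on the work surface; the furniture and walls round the work are solid. World frame = base frame: x ahead of the robot, y to its left, z up, the work surface at z = 0. Lengths are in m, angles in rad, forces in N, time in s.
With the tool pointing down it reaches from about 0.375 to 0.975 m from the base axis. Payload 3.8 kg.
Tool frame: the origin (TCP) lies midway between the tips of the shut fingers; the grasp point (between the pads) lies 19 mm behind it; z points along the fingers, y is the line along which they close (so a half turn about z gives the same grasp; the last joint's range is limited). The gripper opens to 85 mm and grips with 20 to 120 N. Pads are 22 mm wide; open, the fingers measure 114 mm over their backs; the gripper's body (76 mm by 85 mm) begins 54 mm behind the grasp point. The pads swing forward as they close: fully open they stand 13 mm farther back than shut.
Start: joints at [0.738, 0.264, 1.604, -0, 1.274, -0.037], TCP at [0.482, 0.472, 0.231] pointing down, gripper open.
Joint ranges: [-2.63, 2.63], [-0.94, 2.18], [0.31, 2.57], [-1.31, 4.45], [0, 2.66], [-2.55, 2.55]. Speed limits (rad/s): [2.57, 2.57, 3.14, 3.14, 3.14, 3.14].

## Interface

Orientations are given as a unit quaternion [x, y, z, w].
In Python, from rig import * gives the robot as it stands. The module is installed in compiled form; this text tells all that it offers.
- The arm moves only by the shell command python3 -m inch 'ROWS'. ROWS is JSON, a list of rows, each a list of 7 numbers: the closure, from -1 (fully open) to 1 (shut), then the shift along the tool's x, y, z each as a share of 0.02 m, from -1 to 1, then the turn, a rotation vector about the tool's x, y, z each as a share of 0.1 rad, from -1 to 1. In form: [[hand, dx, dy, dz, ax, ay, az], ...]. A call has 1 to 12 rows; each row shifts and turns the commanded pose from where the row before left it, along the tool's axes as they then stand; what a row does not reach is not made up. A row lasts 1/12 s, in which the tool goes at most 41.7 mm and 7.16 degrees, less where a joint would pass 70% of its speed; a pose out of reach is approached as far as the arm can. A call with a number of a shift or a turn outside -1 to 1 is refused whole. A call with a gripper value outside its range is refused whole. The fingers move at their own pace and stop on an object; the grip force is fixed at half the most. Time passes only in rows, so rows that do not move let the fingers close. It gives the time, the measured TCP pose, the force, the opening and the grip force at its end, in the units of the state.
- observe(): the state, without advancing time (a new reading comes with each control period).
- read_camera(name): name is "side" or "top"; returns the picture (384x512x3 uint8, red, green, blue); there is no depth.
- camera_info(name): a dict with "intrinsics" (3x3 intrinsics, pixels), "distortion" ([k1, k2, p1, p2, k3] as OpenCV has them; the pictures are not rectified), "position" and "rotation" of the camera in the world. Camera axes: x right, y up, looking along -z (the intrinsics and any distortion apply to the point x, -y, -z); pixel columns grow to the right and rows downward; lengths in m; the calibration is good to about 2 mm. A picture is of the moment at which its call begins. camera_info takes no time and is no camera call.
- job_done(): hands the job in; it is judged then, once.
The state is a dict: "clock": time; "q": joint angles; "joint_velocities": joint speeds; "joint_efforts": joint torques, N m; "tool_pos": TCP position; "eef_rot": TCP orientation; "ft_force": force on the tool from outside, world axes, zero at the start; "ft_torque": the same for the moment, N m; "opening": opening from 0.0 (shut) to 1.0 (fully open); "grasp_force": force on a finger pad.
Only numpy, scipy, OpenCV 4.12 (cv2) and the standard library are available. Lean on these libraries where they do the work, as an engineer would, in place of code of your own. Each camera call takes 0.05 s, during which the arm holds its last target. There are 200 camera calls.

## Task

Put the three gauges lying on the desk back in the open gauge case, each flat and fully home in the nest made for it: the silver plug gauge in the long nest, the black ring in the large round one, the small steel ring in the small round one. Then close the lid fully. The brass bush, the steel bush and the plain steel pin are workpieces, not gauges: leave them where they lie.

Things in the scene. Friction and masses are not known exactly. Their poses are not given: they have to be found in the camera images.
- plug_gauge: silver double-ended plug gauge lying on the desk, 98 mm long, 14 mm wide and high, thinner necks near both ends. Origin: centre of its underside; its y axis runs along its length, z up. Either end may point either way. About 0.09 kg.
- ring_black: black setting ring lying flat, 42 mm outside diameter, 14 mm high. Origin: centre of its underside; z up along its axis. About 0.08 kg. Grip it across the outside.
- ring_steel: light steel setting ring lying flat, 30 mm outside diameter, 12 mm high. Origin: centre of its underside; z up along its axis. About 0.05 kg. Grip it across the outside.
- nest_plug: Long nest: blue insert, 118 x 60 mm, base 5 mm thick, in the case. Origin: centre of its underside, 3 mm over the desk; x: its long side, toward the hinge; z up. The plug gauge lies along x on the base between flared walls 8 mm high: 103 x 20 mm clear at the foot, 109 x 26 mm at the top. Within 23 mm of the centre along x there are no walls: room for fingers closing along y
- nest_big: Large round nest: blue insert, 118 x 60 mm, base 5 mm thick, in the case. Origin: centre of its underside, 3 mm over the desk; x: its long side, toward the hinge; z up. The black ring sits on the base between two flared curved walls 8 mm high, 48 mm across inside at the foot, 54 mm at the top; gaps 30 mm wide at +x and -x leave room for fingers closing along x
- nest_small: Small round nest: blue insert, 118 x 60 mm, base 5 mm thick, in the case. Origin: centre of its underside, 3 mm over the desk; x: its long side, toward the hinge; z up. The small steel ring sits on the base between two flared curved walls 8 mm high, 36 mm across inside at the foot, 42 mm at the top; gaps 27 mm wide at +x and -x leave room for fingers closing along x
- bush_brass: brass-coloured turned bush standing upright, 18 mm diameter, 22 mm high: a workpiece, to be left alone. Origin: centre of its underside.
- bush_steel: light steel turned bush standing upright, 20 mm diameter, 26 mm high: a workpiece, to be left alone. Origin: centre of its underside.
- steel_pin: plain ground steel pin lying on the desk, 60 mm long, 8 mm diameter: a workpiece, to be left alone. Origin: centre of its underside; y along its length.
- lid (a joint): lid of the dark fixed case, rad: 0 shut, 1.8 to 2.0 open at the start, leaning away from the robot, 160 mm high. Case: 130 (inserts' x) x 200 x 30 mm high; its centre is the middle insert's (inserts 62 mm apart, any order). Hinge: 65 mm from centre toward +x, 30 mm over the desk. Lid: 130 mm long, 12 mm thick; stiff, stays at any angle, 1 to 2 N at its edge; push it over from behind, press it down

How it is judged:
By the outcome, as a careful person would: the job done as asked, in the order asked, and still so for the second after the job is handed in, with the robot touching nothing.
It also fails if it takes over 90 s, if anything falls off the work surface, if the arm or the gripper's body presses on something with over 40 N, if the wrist force passes 120 N, or if a joint passes its speed limit or range.

## Working session

There is one attempt and no reset: what is moved stays moved. The work goes in short steps, Python scripts to look and compute and a shell command to move; the robot and the scene stay as the last step left them, time stands still between calls to the robot, and variables do not carry over. Pictures are saved under pics/ and viewed, at most 15 in all, crops included, and the job is handed in when it is done.

```bash
mkdir -p pics && python3 - <<'E'
from rig import *
import cv2,numpy as np
for n in("top","side"):
    im=read_camera(n);cv2.imwrite(f"pics/{n}0.png",cv2.resize(im[:,:,::-1],(800,600),interpolation=cv2.INTER_CUBIC))
    c=camera_info(n);print(n,{k:np.round(v,4).tolist() for k,v in c.items() if k!='name'})
print(observe())
E
```

```text
top {'intrinsics': [[399.6416, 0.0, 256.8937], [0.0, 399.6416, 190.1282], [0.0, 0.0, 1.0]], 'distortion': [-0.1403, 0.0, 0.0, 0.0, 0.0], 'position': [0.3365, -0.0512, 1.1259], 'rotation': [0.059, -0.0624, -0.7018, 0.7072]}
side {'intrinsics': [[443.7418, 0.0, 253.9475], [0.0, 443.7418, 191.4923], [0.0, 0.0, 1.0]], 'distortion': [-0.0285, 0.0, 0.0, 0.0, 0.0], 'position': [0.0726, 0.6315, 0.6241], 'rotation': [-0.1364, 0.4333, 0.8537, -0.2547]}
{'clock': 0.1, 'q': array([ 7.38095353e-01,  2.64668329e-01,  1.60523268e+00, -3.37852128e-06,
        1.27367811e+00, -3.69146509e-02]), 'joint_velocities': array([ 0.00063592, -0.00113319, -0.00383624,  0.00140598,  0.00150873,
        0.0001342 ]), 'joint_efforts': array([ 4.67471727e-04, -5.16707397e+01, -3.68591022e+01,  3.49116090e-05,
        6.32184441e-03, -3.79496942e-05]), 'tool_pos': array([0.48175831, 0.47186723, 0.23009547]), 'eef_rot': array([ 3.87476304e-01,  9.21879128e-01, -9.01494396e-04, -4.16921343e-04]), 'ft_force': array([-0.56556296, -0.75872269, -0.23515261]), 'ft_torque': array([-0.0048477 ,  0.0093067 ,  0.00218704]), 'grasp_force': 0.0, 'opening': 0.9986806815341115}
```

View pics/top0.png

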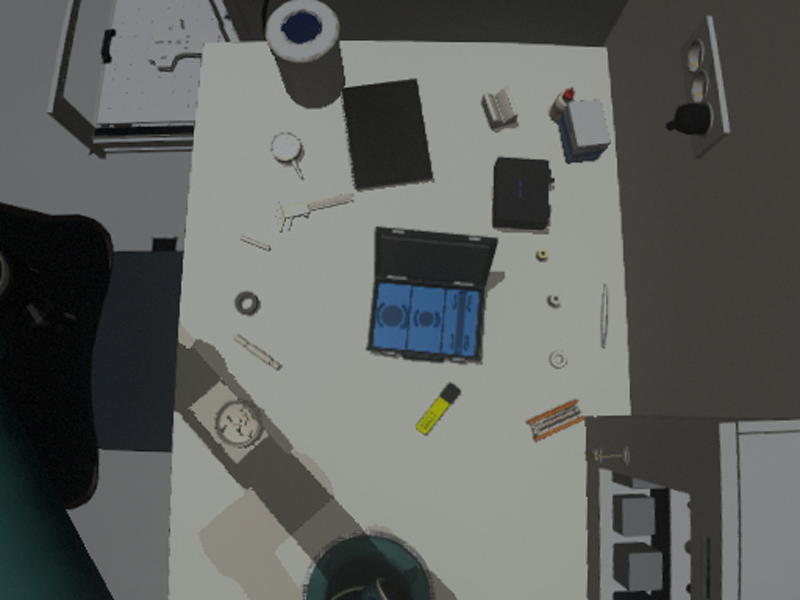

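View pics/side0.png

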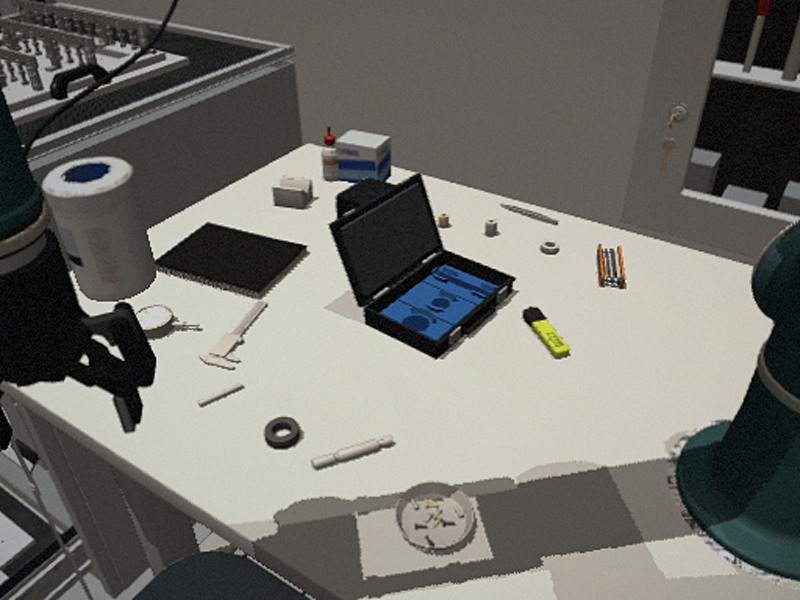

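```bash
cat > h.py <<'E'
from rig import *
import cv2,numpy as np
from scipy.spatial.transform import Rotation as R
from scipy.optimize import least_squares
def cam(n):
    c=camera_info(n);return np.array(c["intrinsics"]),np.array(c["distortion"]),np.array(c["position"]),(R.from_quat(c["rotation"]) if np.size(c["rotation"])==4 else R.from_matrix(c["rotation"]))
def proj(n,P):
    K,d,p,r=cam(n);q=r.inv().apply(np.atleast_2d(P)-p)*[1,-1,-1]
    return cv2.projectPoints(q,np.zeros(3),np.zeros(3),K,d)[0][:,0]
def ray(n,uv):
    K,d,p,r=cam(n);u=cv2.undistortPoints(np.array(uv,float).reshape(-1,1,2),K,d)[:,0]
    return p,r.apply(np.c_[u[:,0],-u[:,1],-np.ones(len(u))])
def onz(n,uv,z):
    p,v=ray(n,uv);return p+v*((z-p[2])/v[:,2])[:,None]
def tri(a,b): # top pixel, side pixel
    pa,va=ray("top",a);pb,vb=ray("side",b);va,vb=va[0],vb[0]
    s=np.linalg.lstsq(np.c_[va,-vb],pb-pa,rcond=None)[0]
    A=pa+s[0]*va;B=pb+s[1]*vb;return (A+B)/2,np.linalg.norm(A-B)
def shot(n):return read_camera(n)
def mosaic(name,crops): # (img,x0,y0,w,h,scale,X,Y)
    o=np.zeros((600,800,3),np.uint8)
    for im,x,y,w,h,s,X,Y in crops:
        c=cv2.resize(im[y:y+h,x:x+w],(w*s,h*s),interpolation=cv2.INTER_CUBIC)
        c=np.clip(c*1.3,0,255).astype(np.uint8)
        for k in range(0,w,10):
            cv2.line(c,(k*s,0),(k*s,4),(255,0,0),1);cv2.putText(c,str(x+k),(k*s,13),0,.32,(255,0,0),1)
        for k in range(10,h,10):
            cv2.line(c,(0,k*s),(4,k*s),(255,0,0),1);cv2.putText(c,str(y+k),(5,k*s+4),0,.32,(255,0,0),1)
        c=c[:600-Y,:800-X];o[Y:Y+c.shape[0],X:X+c.shape[1]]=c
    cv2.imwrite(f"pics/{name}.png",o[:,:,::-1])
E
python3 - <<'E'
from h import *
t=shot("top");s=shot("side");np.save("t0",t);np.save("s0",s)
mosaic("m1",[(t,228,140,100,100,5,0,0),(t,140,180,58,65,5,505,0),(t,335,205,58,50,5,505,340)])
mosaic("m2",[(s,205,105,130,125,4,0,0),(s,335,140,60,40,4,530,0),(s,160,255,100,50,4,400,395),(s,160,255,100,50,4,400,395)])
E
```

```text
(no output)
```

View pics/m1.png

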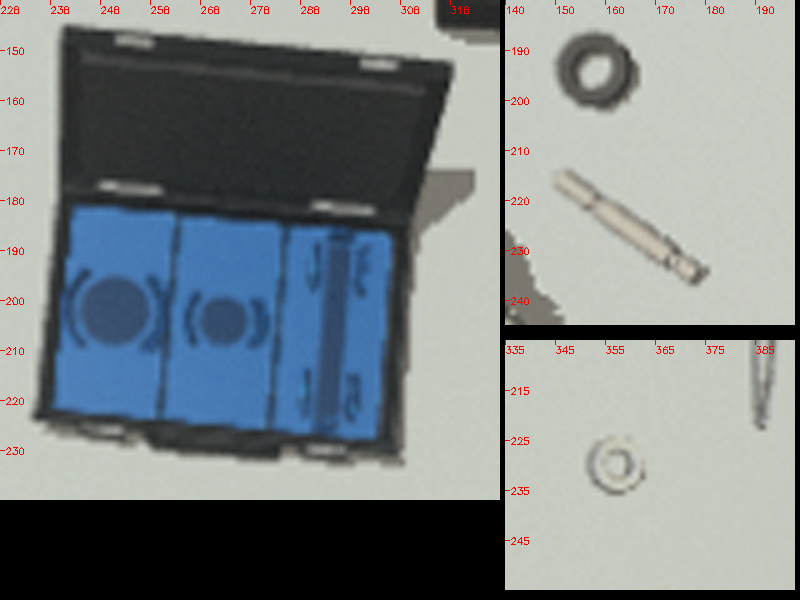

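View pics/m2.png

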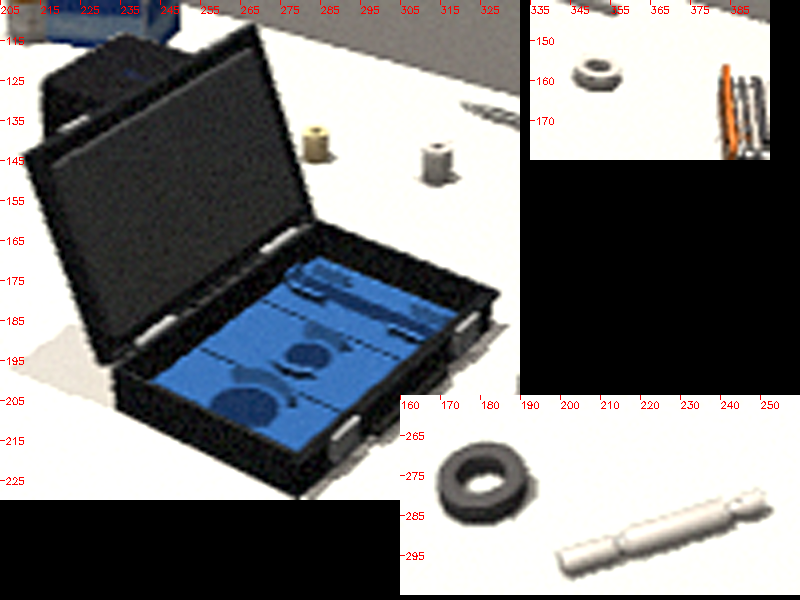

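```bash
python3 - <<'E'
from h import *
np.set_printoptions(precision=4,suppress=True)
P={"big":((251,202.2),(265.75,207)),"small":((272.8,204.2),(281.75,194)),"black":((158,194),(181,275.25)),"steel":((357.2,229.8),(352,156.5)),
"plugA":((150.2,215.2),(200.5,297.5)),"plugB":((180,234.4),(252,281.75)),
"caseFL":((236,223.5),(279.5,226.5)),"caseHL":((241,181),(234,198)),"caseR":((309,184),(283.5,161)),"lidL":((241,145.5),(212,144.5)),"lidR":((318,153),(268,112))}
for k,(a,b) in P.items(): print(k,*tri(a,b),"on z.01:",onz("top",[a],.01)[0][:2],onz("side",[b],.01)[0][:2])
print("plugnest ends",onz("top",[(296.2,186.4),(293,227)],.008)[:,:2])
E
```

```text
big [ 0.4958 -0.0397  0.0047] 0.001092573975949497 on z.01: [ 0.4955 -0.0395] [ 0.4916 -0.0341]
small [ 0.4904 -0.1015  0.0051] 0.0012140158705441371 on z.01: [ 0.4903 -0.101 ] [ 0.4866 -0.0959]
black [0.5166 0.2262 0.0074] 0.0013006085316122004 on z.01: [0.5168 0.2259] [0.5141 0.2276]
steel [ 0.4178 -0.3402  0.0091] 0.002750198353898522 on z.01: [ 0.419  -0.3395] [ 0.416  -0.3392]
plugA [0.4549 0.2462 0.0038] 0.0035589684083205744 on z.01: [0.4558 0.2455] [0.4493 0.2494]
plugB [ 0.4018  0.1597 -0.0026] 0.0040310070904378825 on z.01: [0.4028 0.1583] [0.3932 0.1685]
caseFL [0.4348 0.0018 0.0047] 0.0014223175192113885 on z.01: [0.435  0.0018] [0.4311 0.0069]
caseHL [ 0.5567 -0.0093  0.0238] 0.007072135005797396 on z.01: [ 0.5562 -0.0105] [ 0.5715 -0.023 ]
caseR [ 0.5458 -0.2026  0.0246] 0.0012289343627031268 on z.01: [ 0.5491 -0.2043] [ 0.5567 -0.2231]
lidL [ 0.621  -0.015   0.1412] 0.004177985494661974 on z.01: [ 0.661 -0.009] [ 0.767 -0.191]
lidR [ 0.6017 -0.2118  0.1431] 0.0060716017022541344 on z.01: [ 0.6408 -0.2321] [ 0.744  -0.4457]
plugnest ends [[ 0.5422 -0.1678]
 [ 0.4265 -0.1578]]
```

```bash
cat > g.py <<'E'
import sys
from h import *
# usage: g.py x y z yangle_deg : shift in tool axes (units .02) at present orientation, and turn (units .1)
t=np.array(list(map(float,sys.argv[1:4])));o=observe();r=R.from_quat(o["eef_rot"])
d=r.inv().apply(t-o["tool_pos"])/.02
yy=r.as_matrix()[:,1];ya=np.arctan2(yy[1],yy[0]);w=np.deg2rad(float(sys.argv[4])) if len(sys.argv)>4 else ya
dy=-(w-ya);dy=(dy+np.pi/2)%np.pi-np.pi/2
print("pos",o["tool_pos"].round(4),"yang",np.rad2deg(ya).round(2),"shift",d.round(2),"az",(dy/.1).round(2),"tilt",(r.as_matrix()[:,2]).round(3),"F",o["ft_force"].round(1),"q6",o["q"][5].round(2),"open",round(o["opening"],3),"t",round(o["clock"],2))
dd=R.from_rotvec([0,0,dy]).inv().apply(d);print("shift after turn",dd.round(2))
E
python3 g.py .4285 .2030 .10 -31.6
```

```text
pos [0.4819 0.472  0.2304] yang 44.41 shift [ -7.74 -11.31   6.54] az 13.27 tilt [-0.001 -0.001 -1.   ] F [-0.3 -0.2 -0.2] q6 -0.04 open 1.0 t 0.2
shift after turn [-12.85   4.78   6.54]
```

```bash
python3 -m inch '[[-1,-0.65,-0.94,0.4,0,0,0],[-1,-0.65,-0.94,0.4,0,0,0],[-1,-0.65,-0.94,0.4,0,0,0],[-1,-0.65,-0.94,0.4,0,0,0],[-1,-0.65,-0.94,0.4,0,0,0],[-1,-0.65,-0.94,0.4,0,0,0],[-1,-0.65,-0.94,0.4,0,0,0],[-1,-0.65,-0.94,0.4,0,0,0],[-1,-0.65,-0.94,0.4,0,0,0],[-1,-0.65,-0.94,0.4,0,0,0],[-1,-0.65,-0.94,0.4,0,0,0],[-1,-0.65,-0.94,0.4,0,0,0]]' && python3 -m inch '[[-1,0,0,0,0,0,1],[-1,0,0,0,0,0,1],[-1,0,0,0,0,0,1],[-1,0,0,0,0,0,1],[-1,0,0,0,0,0,1],[-1,0,0,0,0,0,1],[-1,0,0,0,0,0,1],[-1,0,0,0,0,0,1],[-1,0,0,0,0,0,1],[-1,0,0,0,0,0,1],[-1,0,0,0,0,0,1],[-1,0,0,0,0,0,1]]' && python3 g.py .4285 .2030 .06 -31.6
```

```text
clock: 1.2
tool_pos: [0.4297, 0.2019, 0.1348]
eef_rot: [0.387, 0.922, -0.0, 0.0]
ft_force: [-0.5, 0.1, -0.9]
opening: 1.001
grasp_force: 0.0
clock: 2.2
tool_pos: [0.4301, 0.2029, 0.1352]
eef_rot: [0.842, 0.54, -0.0, -0.0]
ft_force: [0.5, -0.1, 0.9]
opening: 0.997
grasp_force: 0.0
pos [0.4301 0.2029 0.1352] yang -24.63 shift [-0.03 -0.07  3.76] az 1.22 tilt [-0. -0. -1.] F [ 0.5 -0.1  0.9] q6 0.82 open 0.997 t 2.2
shift after turn [-0.04 -0.07  3.76]
```

```bash
python3 -m inch '[[0,0,0,1,0,0,0.6],[0,0,0,1,0,0,0.6],[0,0,0,1,0,0,0],[0,0,0,1,0,0,0],[0,-0.05,-0.05,0,0,0,0],[0,0,0,0,0,0,0]]' && python3 - <<'E'
from h import *
t=shot("top");s=shot("side")
o=observe();p=o["tool_pos"]
print(proj("top",[p,p+[0,0,.05]]),proj("side",[p,p+[0,0,.05]]))
mosaic("m3",[(t,130,170,80,100,6,0,0),(s,160,210,110,110,3,485,0)])
E
python3 g.py .4285 .2030 .003 -31.6
```

```text
clock: 2.7
tool_pos: [0.4272, 0.202, 0.0542]
eef_rot: [0.871, 0.491, -0.002, -0.0]
ft_force: [-0.0, -0.2, -0.3]
opening: 0.5
grasp_force: 0.0
[[160.81882602 223.18981777]
 [156.3539272  221.44432604]] [[223.68440787 267.6047571 ]
 [222.13470351 246.78190747]]
pos [0.4295 0.203  0.0563] yang -31.23 shift [-0.03 -0.05  2.66] az 0.07 tilt [ 0.001  0.001 -1.   ] F [0.8 0.2 0.1] q6 0.93 open 0.504 t 2.8
shift after turn [-0.03 -0.05  2.66]
```

View pics/m3.png

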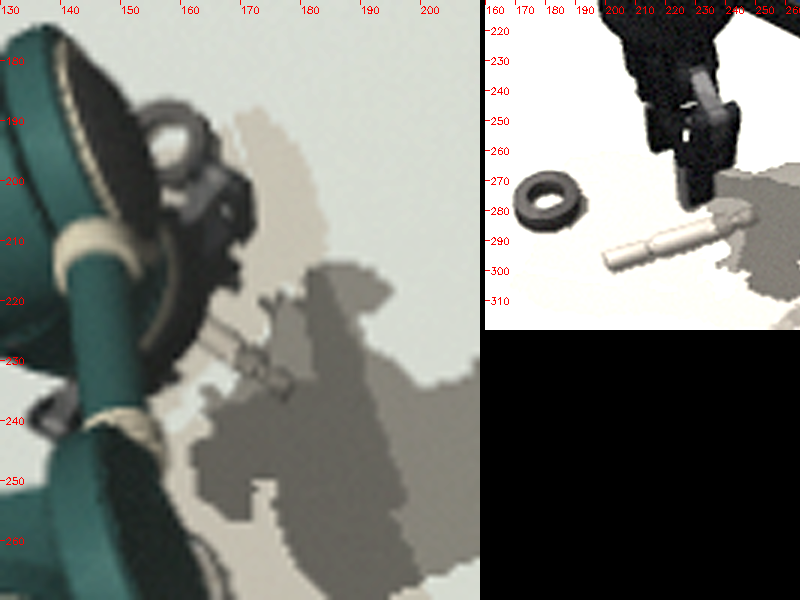

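```bash
python3 -m inch '[[0,0,0,0.7,0,0,0],[0,0,0,0.7,0,0,0],[0,0,0,0.7,0,0,0],[0,0,0,0.6,0,0,0],[0,0,0,0,0,0,0],[1,0,0,0,0,0,0],[1,0,0,0,0,0,0],[1,0,0,0,0,0,0],[1,0,0,0,0,0,0],[1,0,0,0,0,0,0],[1,0,0,0,0,0,0]]' && python3 g.py .4285 .2030 .1 -31.6
```

```text
clock: 3.72
tool_pos: [0.4304, 0.2033, 0.0031]
eef_rot: [0.871, 0.491, 0.002, 0.0]
ft_force: [-1.9, -0.1, 6.3]
opening: 0.137
grasp_force: 61.0
pos [0.4304 0.2033 0.0031] yang -31.23 shift [-0.05 -0.06 -4.85] az 0.07 tilt [ 0.003  0.001 -1.   ] F [-1.9 -0.1  6.3] q6 0.93 open 0.137 t 3.72
shift after turn [-0.05 -0.06 -4.85]
```

```bash
python3 -m inch '[[1,0,0,-0.5,0,0,0],[1,0,0,-1,0,0,0],[1,0,0,-1,0,0,0],[1,0,0,-1,0,0,0],[1,0,0,-1,0,0,0],[1,0,0,0,0,0,0]]' && python3 - <<'E'
from h import *
t=shot("top");s=shot("side")
o=observe();p=o["tool_pos"];print(p,o["opening"],o["grasp_force"])
print(proj("top",[p]),proj("side",[p]))
mosaic("m4",[(t,130,170,80,100,4,0,0),(s,160,190,110,110,4,340,0)])
E
python3 g.py .4847 -.1630 .094 -95
```

```text
clock: 4.22
tool_pos: [0.4321, 0.204, 0.0962]
eef_rot: [0.871, 0.491, 0.004, 0.001]
ft_force: [1.6, 0.5, -0.7]
opening: 0.138
grasp_force: 60.1
[0.42967329 0.20299357 0.09255221] 0.13228123375479064 60.05318641662598
[[157.60888213 221.88506702]] [[222.49161117 252.64157822]]
pos [0.4297 0.203  0.0926] yang -31.22 shift [-14.22  11.84  -0.08] az 11.13 tilt [ 0.003  0.001 -1.   ] F [ 0.   0.4 -1.1] q6 0.93 open 0.132 t 4.32
shift after turn [ 4.34 17.99 -0.08]
```

View pics/m4.png

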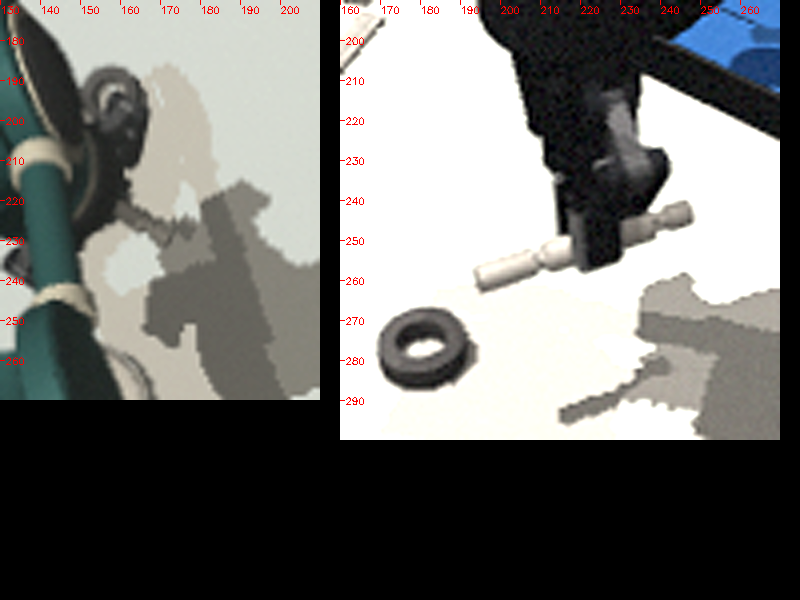

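```bash
python3 - <<'E'
from h import *
p=observe()["tool_pos"];d=np.array([np.cos(np.deg2rad(58.8)),np.sin(np.deg2rad(58.8)),0])
def f(v): # along, height, across fixed, calib dx
    c=p+v[0]*d+[0,0,v[1]]
    return (proj("side",[c+.049*d,c-.049*d])-[[194.5,260],[248.2,243.2]]).ravel()
r=least_squares(f,[0,.005]);print(r.x,r.fun)
E
```

```text
[0.00089084 0.0032806 ] [ 0.25010923  0.29195088 -0.27325583 -0.31985033]
```

```bash
python3 -m inch '[[1,-0.8,0.65,0,0,0,0],[1,-1,0.85,0,0,0,0],[1,-1,0.85,0,0,0,0],[1,-1,0.85,0,0,0,0],[1,-1,0.85,0,0,0,0],[1,-1,0.85,0,0,0,0],[1,-1,0.85,0,0,0,0],[1,-1,0.85,0,0,0,0],[1,-1,0.85,0,0,0,0],[1,-1,0.85,0,0,0,0],[1,-1,0.85,0,0,0,0],[1,-1,0.85,0,0,0,0]]' && python3 -m inch '[[1,-1,0.85,0,0,0,0],[1,-1,0.85,0,0,0,0],[1,-0.4,0.3,0,0,0,0.5],[1,0,0,0,0,0,1],[1,0,0,0,0,0,1],[1,0,0,0,0,0,1],[1,0,0,0,0,0,1],[1,0,0,0,0,0,1],[1,0,0,0,0,0,1],[1,0,0,0,0,0,1],[1,0,0,0,0,0,1],[1,0,0,0,0,0,1]]' && python3 -m inch '[[1,0,0,0,0,0,1],[1,0,0,0,0,0,0.6],[1,0,0,0,0,0,0]]' && python3 g.py .4847 -.1630 .05 -95
```

```text
clock: 5.32
tool_pos: [0.476, -0.1038, 0.0895]
eef_rot: [0.871, 0.491, -0.001, -0.001]
ft_force: [1.4, 0.1, -0.5]
opening: 0.138
grasp_force: 60.0
clock: 6.32
tool_pos: [0.4853, -0.164, 0.0894]
eef_rot: [0.999, 0.035, -0.002, -0.001]
ft_force: [-0.8, -0.4, -0.8]
opening: 0.132
grasp_force: 60.0
clock: 6.57
tool_pos: [0.4854, -0.1641, 0.0895]
eef_rot: [0.999, -0.043, -0.002, -0.001]
ft_force: [-0.5, -0.7, -1.5]
opening: 0.137
grasp_force: 60.0
pos [ 0.4854 -0.1641  0.0895] yang -94.91 shift [-0.03 -0.05  1.97] az 0.02 tilt [-0.003  0.001 -1.   ] F [-0.5 -0.7 -1.5] q6 1.28 open 0.137 t 6.57
shift after turn [-0.03 -0.05  1.97]
```

```bash
python3 -m inch '[[1,-0.05,-0.05,0.9,0,0,0],[1,0,0,1,0,0,0],[1,0,0,0.9,0,0,0],[1,0,0,0,0,0,0]]' && python3 - <<'E'
from h import *
t=shot("top");s=shot("side")
o=observe();p=o["tool_pos"];print(p,o["opening"],o["grasp_force"])
d=np.array([np.cos(np.deg2rad(-4.9)),np.sin(np.deg2rad(-4.9)),0])
print(proj("top",[p+.049*d,p-.049*d]),proj("side",[p+.049*d,p-.049*d]))
mosaic("m5",[(t,228,140,100,100,4,0,0),(s,230,110,110,110,4,400,0)])
E
```

```text
clock: 6.9
tool_pos: [0.4816, -0.1619, 0.0306]
eef_rot: [0.999, -0.041, -0.004, -0.001]
ft_force: [-1.2, -0.8, -2.1]
opening: 0.137
grasp_force: 60.0
[ 0.48436735 -0.16293242  0.03389009] 0.13605983869897328 60.01320004463196
[[296.92471287 187.92420495]
 [294.20118234 222.95524311]] [[280.45153582 165.68280182]
 [314.39411705 179.39516262]]
```

View pics/m5.png

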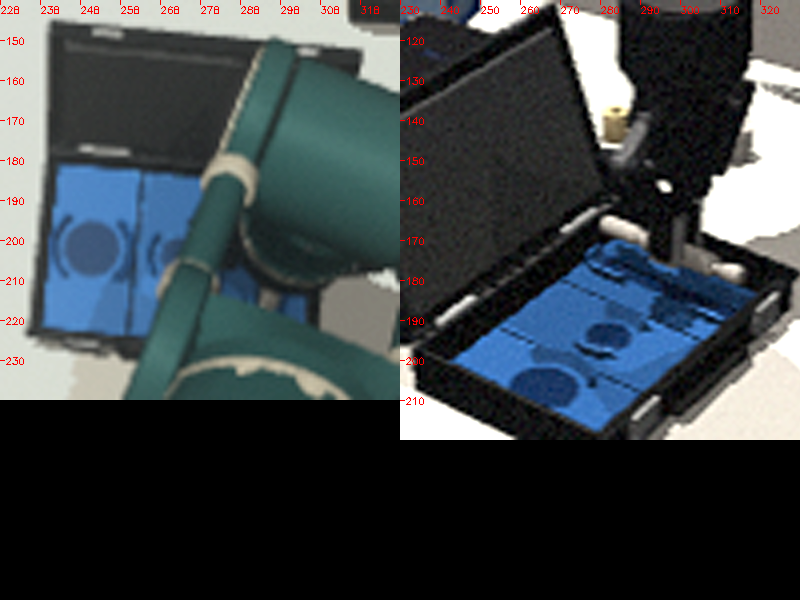

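```bash
python3 -m inch '[[1,0,0,0.5,0,0,0],[1,0,0,0.5,0,0,0],[1,0,0,0.1,0,0,0],[1,0,0,0,0,0,0],[1,0,0,0,0,0,0]]' && python3 g.py .4847 -.1630 .011 -95
```

```text
clock: 7.42
tool_pos: [0.4859, -0.1635, 0.0132]
eef_rot: [0.999, -0.042, -0.0, -0.0]
ft_force: [0.6, 0.3, -0.9]
opening: 0.134
grasp_force: 60.1
pos [ 0.4859 -0.1635  0.0132] yang -94.81 shift [-0.06 -0.02  0.11] az 0.03 tilt [-0.  0. -1.] F [ 0.6  0.3 -0.9] q6 1.28 open 0.134 t 7.42
shift after turn [-0.06 -0.02  0.11]
```

```bash
python3 -m inch '[[1,0,0,0.1,0,0,0],[1,0,0,0,0,0,0],[0.4,0,0,0,0,0,0],[0.4,0,0,0,0,0,0],[0.4,0,0,0,0,0,0],[0.4,0,0,-0.5,0,0,0],[0.4,0,0,-1,0,0,0],[0.4,0,0,-1,0,0,0],[0.4,0,0,-1,0,0,0],[0,0,0,-1,0,0,0]]' && python3 g.py .515 .2275 .10 -5
```

```text
clock: 8.25
tool_pos: [0.4862, -0.1636, 0.1031]
eef_rot: [0.999, -0.042, 0.0, 0.0]
ft_force: [0.6, 0.3, -0.4]
opening: 0.428
grasp_force: 0.0
pos [ 0.4862 -0.1636  0.1031] yang -94.82 shift [ -0.21 -19.61   0.15] az -15.68 tilt [ 0.001 -0.    -1.   ] F [ 0.6  0.3 -0.4] q6 1.28 open 0.428 t 8.25
shift after turn [19.61 -0.27  0.15]
```

```bash
python3 -m inch '[[-0.6,0,-1,0,0,0,0],[-0.6,0,-1,0,0,0,0],[-0.6,0,-1,0,0,0,0],[-0.6,0,-1,0,0,0,0],[-0.6,0,-1,0,0,0,0],[-0.6,0,-1,0,0,0,0],[-0.6,0,-1,0,0,0,0],[-0.6,0,-1,0,0,0,0],[-0.6,0,-1,0,0,0,0],[-0.6,0,-1,0,0,0,0],[-0.6,0,-1,0,0,0,0],[-0.6,0,-1,0,0,0,0]]' && python3 -m inch '[[-0.6,0,-1,0,0,0,0],[-0.6,0,-1,0,0,0,0],[-0.6,0,-1,0,0,0,0],[-0.6,0,-1,0,0,0,0],[-0.6,0,-1,0,0,0,0],[-0.6,0,-1,0,0,0,0],[-0.6,0,-1,0,0,0,0],[-0.6,-0.2,-0.6,0,0,0,0],[-0.6,0,0,0,0,0,-1],[-0.6,0,0,0,0,0,-1],[-0.6,0,0,0,0,0,-1],[-0.6,0,0,0,0,0,-1]]' && python3 -m inch '[[-0.6,0,0,0,0,0,-1],[-0.6,0,0,0,0,0,-1],[-0.6,0,0,0,0,0,-1],[-0.6,0,0,0,0,0,-1],[-0.6,0,0,0,0,0,-1],[-0.6,0,0,0,0,0,-1],[-0.6,0,0,0,0,0,-1],[-0.6,0,0,0,0,0,-1],[-0.6,0,0,0,0,0,-1],[-0.6,0,0,0,0,0,-1],[-0.6,0,0,0,0,0,-1],[-0.6,0,0,0,0,0,-0.7]]' && python3 - <<'E'
from h import *
t=shot("top");s=shot("side");np.save("t1",t);np.save("s1",s)
mosaic("m6",[(t,228,140,100,100,4,0,0),(s,225,110,110,115,4,400,0),(s,160,210,80,80,3,0,400)])
E
python3 g.py .515 .2275 .045 -5
```

```text
clock: 9.25
tool_pos: [0.5065, 0.0767, 0.1023]
eef_rot: [0.999, -0.042, 0.001, -0.0]
ft_force: [-0.1, 0.2, -0.5]
opening: 0.803
grasp_force: 0.0
clock: 10.25
tool_pos: [0.5147, 0.2275, 0.1018]
eef_rot: [0.987, 0.16, 0.0, 0.0]
ft_force: [1.2, -0.8, -0.6]
opening: 0.799
grasp_force: 0.0
clock: 11.25
tool_pos: [0.5148, 0.2272, 0.1019]
eef_rot: [0.735, 0.678, 0.0, 0.0]
ft_force: [0.9, -0.0, -0.6]
opening: 0.8
grasp_force: 0.0
pos [0.5148 0.2273 0.1018] yang -4.86 shift [0.01 0.01 2.84] az 0.02 tilt [ 0. -0. -1.] F [ 0.2 -0.3  0.2] q6 0.46 open 0.798 t 11.35
shift after turn [0.01 0.01 2.84]
```

View pics/m6.png

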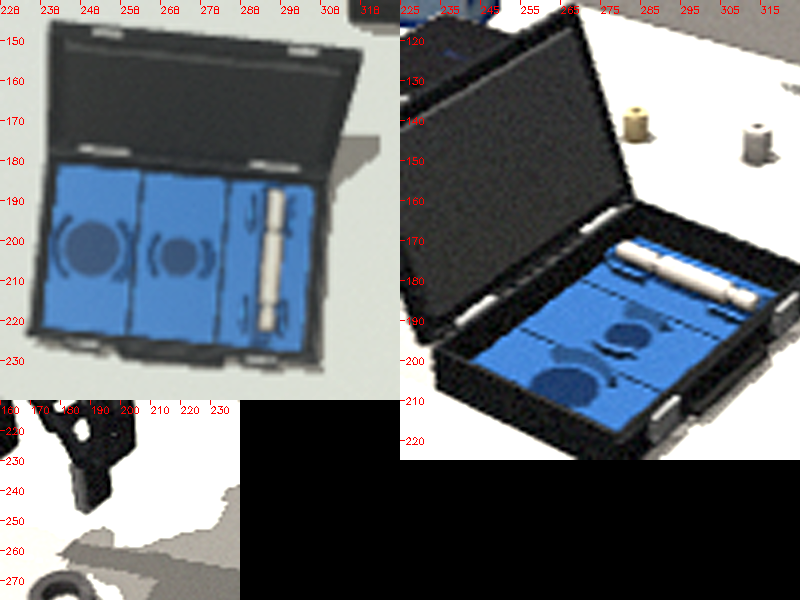

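```bash
python3 -m inch '[[-0.6,0,0,1,0,0,0],[-0.6,0,0,1,0,0,0],[-0.6,0,0,1,0,0,0],[-0.6,0,0,1,0,0,0],[-0.6,0,0,0.6,0,0,0],[-0.6,0,0,0.4,0,0,0],[1,0,0,0,0,0,0],[1,0,0,0,0,0,0],[1,0,0,0,0,0,0],[1,0,0,0,0,0,0],[1,0,0,0,0,0,0]]' && python3 g.py .4955 -.0397 .10 -5
```

```text
clock: 12.27
tool_pos: [0.5159, 0.2278, 0.0025]
eef_rot: [0.737, 0.676, 0.001, 0.0]
ft_force: [0.7, -0.0, 1.3]
opening: 0.449
grasp_force: 60.5
pos [0.5159 0.2278 0.0025] yang -4.88 shift [-13.41   0.13  -4.89] az 0.02 tilt [ 0.002  0.001 -1.   ] F [ 0.7 -0.   1.3] q6 0.46 open 0.449 t 12.27
shift after turn [-13.41   0.16  -4.89]
```

```bash
python3 -m inch '[[1,0,0,-0.6,0,0,0],[1,0,0,-1,0,0,0],[1,0,0,-1,0,0,0],[1,-0.4,0,-1,0,0,0],[1,-1,0,-0.3,0,0,0],[1,-1,0,0,0,0,0],[1,-1,0,0,0,0,0],[1,-1,0,0,0,0,0],[1,-1,0,0,0,0,0],[1,-1,0,0,0,0,0],[1,-1,0,0,0,0,0],[1,-1,0,0,0,0,0]]' && python3 -m inch '[[1,-1,0,0,0,0,0],[1,-1,0,0,0,0,0],[1,-1,0,0,0,0,0],[1,-1,0,0,0,0,0],[1,-1,0,0,0,0,0],[1,0,0,0.5,0,0,0],[1,0,0,0.8,0,0,0],[1,0,0,0,0,0,0]]' && python3 - <<'E'
from h import *
t=shot("top");s=shot("side")
o=observe();p=o["tool_pos"];print(p,o["opening"],o["grasp_force"])
print(proj("side",[p+[0,0,.01],p+[0,0,.01-.0]]), proj("top",[p+[0,0,.01]]))
mosaic("m7",[(t,228,140,100,100,4,0,0),(s,225,120,90,110,5,350,0)])
E
python3 g.py .4955 -.0397 .03 -5
```

```text
clock: 13.27
tool_pos: [0.5008, 0.0591, 0.0805]
eef_rot: [0.736, 0.676, 0.001, 0.0]
ft_force: [0.8, 0.1, -1.1]
opening: 0.453
grasp_force: 60.5
clock: 13.93
tool_pos: [0.49, -0.0394, 0.0514]
eef_rot: [0.737, 0.676, -0.001, -0.002]
ft_force: [-1.4, 0.3, -1.8]
opening: 0.45
grasp_force: 60.5
[ 0.49130795 -0.03908415  0.05294528] 0.45669663320372705 60.47410083934665
[[267.17800065 186.75058994]
 [267.17800065 186.75058994]] [[250.63579339 200.97575879]]
pos [ 0.4913 -0.0391  0.0529] yang -4.87 shift [-0.01  0.21  1.15] az 0.02 tilt [-0.002  0.    -1.   ] F [ 0.4  0.3 -0.5] q6 -0.05 open 0.457 t 14.03
shift after turn [-0.01  0.21  1.15]
```

View pics/m7.png

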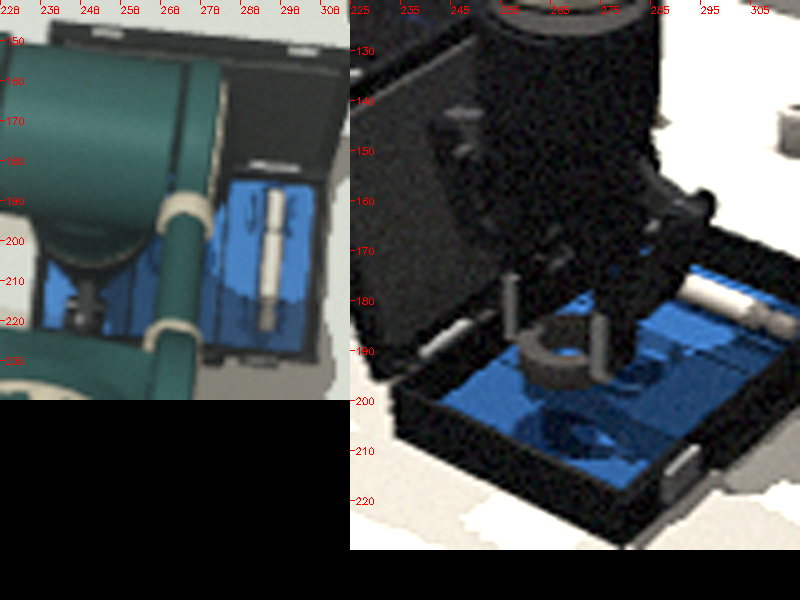

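```bash
python3 -m inch '[[1,0,0.2,0,0,0,0],[1,0,0,0.6,0,0,0],[1,0,0,0.6,0,0,0],[1,0,0,0.5,0,0,0],[1,0,0,0.3,0,0,0],[1,0,0,0,0,0,0],[1,0,0,0,0,0,0]]' && python3 g.py .4955 -.0397 .0105 -5
```

```text
clock: 14.62
tool_pos: [0.4961, -0.0398, 0.0132]
eef_rot: [0.736, 0.677, -0.0, -0.0]
ft_force: [-0.1, -0.5, -0.9]
opening: 0.455
grasp_force: 60.5
pos [ 0.4961 -0.0398  0.0132] yang -4.85 shift [ 0.   -0.03  0.13] az 0.03 tilt [-0.001  0.    -1.   ] F [-0.1 -0.5 -0.9] q6 -0.05 open 0.455 t 14.62
shift after turn [ 0.   -0.03  0.13]
```

```bash
python3 -m inch '[[1,0,0,0.12,0,0,0],[1,0,0,0,0,0,0],[-0.3,0,0,0,0,0,0],[-0.3,0,0,0,0,0,0],[-0.3,0,0,0,0,0,0],[-0.3,0,0,-0.5,0,0,0],[-0.3,0,0,-1,0,0,0],[-0.3,0,0,-1,0,0,0],[-0.3,0,0,-1,0,0,0],[-0.3,0,0,-1,0,0,0]]' && python3 g.py .418 -.3400 .10 -5
```

```text
clock: 15.45
tool_pos: [0.4962, -0.04, 0.1026]
eef_rot: [0.737, 0.676, 0.0, 0.0]
ft_force: [0.0, 0.6, -0.0]
opening: 0.653
grasp_force: 0.0
pos [ 0.4962 -0.04    0.1026] yang -4.87 shift [-15.28  -2.62   0.13] az 0.02 tilt [ 0.001 -0.    -1.   ] F [ 0.   0.6 -0. ] q6 -0.05 open 0.653 t 15.45
shift after turn [-15.28  -2.59   0.13]
```

```bash
python3 -m inch '[[-0.3,-1,-0.17,0,0,0,0],[-0.3,-1,-0.17,0,0,0,0],[-0.3,-1,-0.17,0,0,0,0],[-0.3,-1,-0.17,0,0,0,0],[-0.3,-1,-0.17,0,0,0,0],[-0.3,-1,-0.17,0,0,0,0],[-0.3,-1,-0.17,0,0,0,0],[-0.3,-1,-0.17,0,0,0,0],[-0.3,-1,-0.17,0,0,0,0],[-0.3,-1,-0.17,0,0,0,0],[-0.3,-1,-0.17,0,0,0,0],[-0.3,-1,-0.17,0,0,0,0]]' && python3 -m inch '[[-0.3,-1,-0.17,0,0,0,0],[-0.3,-1,-0.17,0,0,0,0],[-0.3,-1,-0.17,0,0,0,0],[-0.3,-0.3,-0.1,0.5,0,0,0],[-0.3,0,0,1,0,0,0],[-0.3,0,0,1,0,0,0],[-0.3,0,0,0,0,0,0]]' && python3 - <<'E'
from h import *
t=shot("top");s=shot("side")
o=observe();p=o["tool_pos"];print(p,o["opening"],o["grasp_force"])
q=p.copy();q[2]=.006;print(proj("side",[p,q]), proj("top",[q]))
mosaic("m8",[(t,228,140,140,110,4,0,0),(s,325,110,60,70,4,560,0),(s,225,110,110,120,3,0,440)])
E
python3 g.py .418 -.34 .0015 -5
```

```text
clock: 16.45
tool_pos: [0.4349, -0.2767, 0.1019]
eef_rot: [0.737, 0.676, 0.0, 0.0]
ft_force: [-0.5, 0.2, -0.3]
opening: 0.654
grasp_force: 0.0
clock: 17.03
tool_pos: [0.4145, -0.3376, 0.0469]
eef_rot: [0.737, 0.676, -0.0, -0.004]
ft_force: [-0.8, 0.1, -1.1]
opening: 0.648
grasp_force: 0.0
[ 0.41652086 -0.33907857  0.04999535] 0.6482969802322074 0.0
[[353.58285947 143.22401994]
 [351.6064635  157.76604235]] [[356.73373809 230.77720613]]
pos [ 0.4165 -0.3391  0.05  ] yang -4.86 shift [-0.04  0.08  2.42] az 0.02 tilt [-0.002  0.002 -1.   ] F [ 0.1 -0.7  0. ] q6 -0.65 open 0.648 t 17.13
shift after turn [-0.04  0.08  2.42]
```

View pics/m8.png

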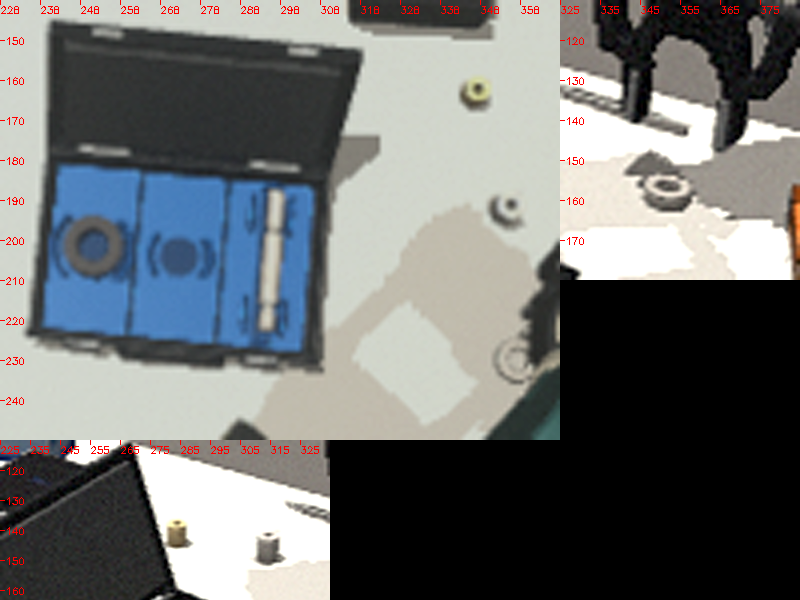

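```bash
python3 -m inch '[[-0.3,-0.04,0.08,0.6,0,0,0],[-0.3,0,0,0.7,0,0,0],[-0.3,0,0,0.7,0,0,0],[-0.3,0,0,0.4,0,0,0],[1,0,0,0,0,0,0],[1,0,0,0,0,0,0],[1,0,0,0,0,0,0],[1,0,0,0,0,0,0],[1,0,0,0,0,0,0],[1,0,0,0,0,0,0]]' && python3 g.py .4903 -.1013 .10 -5
```

```text
clock: 17.97
tool_pos: [0.4193, -0.3417, 0.0035]
eef_rot: [0.737, 0.676, 0.0, 0.001]
ft_force: [0.5, 0.7, 1.0]
opening: 0.308
grasp_force: 59.2
pos [ 0.4193 -0.3417  0.0035] yang -4.87 shift [12.27  2.52 -4.83] az 0.02 tilt [ 0.001 -0.001 -1.   ] F [0.5 0.7 1. ] q6 -0.64 open 0.308 t 17.97
shift after turn [12.28  2.49 -4.83]
```

```bash
python3 -m inch '[[1,0,0,-0.6,0,0,0],[1,0,0,-1,0,0,0],[1,0,0,-1,0,0,0],[1,0,0,-1,0,0,0],[1,1,0.2,-0.7,0,0,0],[1,1,0.2,0,0,0,0],[1,1,0.2,0,0,0,0],[1,1,0.2,0,0,0,0],[1,1,0.2,0,0,0,0],[1,1,0.2,0,0,0,0],[1,1,0.2,0,0,0,0],[1,1,0.2,0,0,0,0]]' && python3 -m inch '[[1,1,0.2,0,0,0,0],[1,1,0.2,0,0,0,0],[1,1,0.2,0,0,0,0],[1,1,0.25,0,0,0,0],[1,0.3,0.1,0.5,0,0,0],[1,0,0,1,0,0,0],[1,0,0,0.8,0,0,0],[1,0,0,0,0,0,0]]' && python3 - <<'E'
from h import *
s=shot("side")
o=observe();p=o["tool_pos"];print(p,o["opening"],o["grasp_force"])
print(proj("side",[p+[0,0,.0025]]))
mosaic("m9",[(s,225,120,110,110,5,0,0)])
E
python3 g.py .4903 -.1013 .0115 -5
```

```text
clock: 18.97
tool_pos: [0.4647, -0.1838, 0.09]
eef_rot: [0.737, 0.676, 0.0, 0.001]
ft_force: [0.9, -0.1, -1.1]
opening: 0.312
grasp_force: 59.2
clock: 19.63
tool_pos: [0.4876, -0.0998, 0.0399]
eef_rot: [0.736, 0.677, -0.002, -0.002]
ft_force: [-0.6, -0.1, -1.0]
opening: 0.309
grasp_force: 59.2
[ 0.48844259 -0.10020035  0.04124904] 0.31026234620560683 59.197751521132886
[[282.35994601 180.98455929]]
pos [ 0.4884 -0.1002  0.0412] yang -4.86 shift [-0.05  0.1   1.49] az 0.03 tilt [-0.004  0.001 -1.   ] F [-0.3  0.6 -0.1] q6 -0.17 open 0.31 t 19.68
shift after turn [-0.05  0.1   1.49]
```

View pics/m9.png

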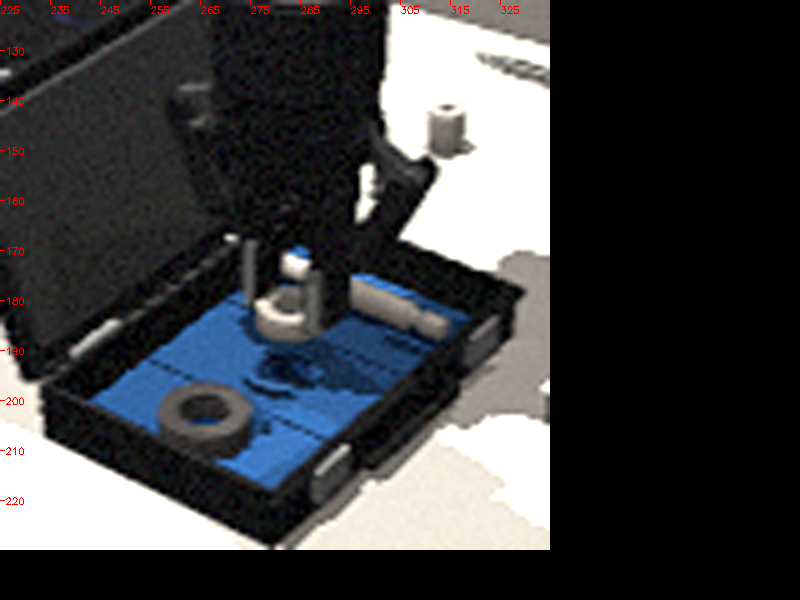

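```bash
python3 -m inch '[[1,-0.05,0.1,0.5,0,0,0],[1,0,0,0.5,0,0,0],[1,0,0,0.4,0,0,0],[1,0,0,0.1,0,0,0],[1,0,0,0,0,0,0],[1,0,0,0,0,0,0]]' && python3 g.py .4903 -.1013 .0115 -5
```

```text
clock: 20.18
tool_pos: [0.4925, -0.1018, 0.0128]
eef_rot: [0.737, 0.676, -0.0, -0.0]
ft_force: [0.1, -0.4, -1.1]
opening: 0.313
grasp_force: 59.2
pos [ 0.4925 -0.1018  0.0128] yang -4.88 shift [ 0.01 -0.11  0.06] az 0.02 tilt [-0.  0. -1.] F [ 0.1 -0.4 -1.1] q6 -0.17 open 0.313 t 20.18
shift after turn [ 0.01 -0.11  0.06]
```

```bash
python3 -m inch '[[1,0,-0.1,0.06,0,0,0],[1,0,0,0,0,0,0],[0.1,0,0,0,0,0,0],[0.1,0,0,0,0,0,0],[0.1,0,0,0,0,0,0],[0.1,0,0,-0.5,0,0,0],[0.1,0,0,-1,0,0,0],[0.1,0,0,-1,0,0,0],[0.1,0,0,-1,0,0,0],[0.1,0,0,-1,0,0,0],[0.1,0,0,-1,0,0,0],[0.1,0,0,-1,0,0,0]]' && python3 -m inch '[[1,0,0,-1,0,0,0],[1,0,0,-1,0,0,0],[1,0,0,-1,0,0,0],[1,0,0,-1,0,0,0],[1,0,0,-1,0,0,0],[1,-1,0,0,0,0,0],[1,-1,0,0,0,0,0],[1,-1,0,0,0,0,0],[1,-1,0,0,0,0,0],[1,-1,0,0,0,0,0],[1,-1,0,0,0,0,0],[1,-1,0,0,0,0,0]]' && python3 - <<'E'
from h import *
t=shot("top");s=shot("side")
mosaic("m10",[(t,220,120,110,120,4,0,0),(s,205,100,130,130,3,410,0)])
# lid outer edge corners fit: lid angle from lid top corners (hinge line known)
c=np.array([.4903,-.1013,0]);ex=np.array([.9962,-.0868,0]);ey=np.array([.0868,.9962,0]);ez=np.array([0,0,1.])
h=c+.065*ex+.03*ez
for a in(1.8,1.9,2.0):
  e=h+.13*(-np.cos(a)*ex+np.sin(a)*ez);print(a,e,proj("top",[e+.1*ey,e-.1*ey]).round(1).tolist(),proj("side",[e+.1*ey,e-.1*ey]).round(1).tolist())
E
python3 g.py .70 -.12 .22 -5
```

```text
clock: 21.18
tool_pos: [0.4906, -0.1015, 0.1436]
eef_rot: [0.736, 0.676, 0.0, 0.0]
ft_force: [0.4, 0.1, -0.7]
opening: 0.449
grasp_force: 0.0
clock: 22.18
tool_pos: [0.4784, -0.2419, 0.2427]
eef_rot: [0.737, 0.676, 0.0, 0.0]
ft_force: [0.7, 0.4, -0.1]
opening: 0.003
grasp_force: 0.0
1.8 [ 0.58447703 -0.10950575  0.15660019] [[239.0, 155.2], [318.5, 162.7]] [[219.4, 142.5], [275.3, 109.6]]
1.9 [ 0.59692094 -0.11059     0.15301901] [[239.6, 150.8], [318.6, 158.2]] [[215.2, 142.2], [271.1, 109.6]]
2.0 [ 0.60894651 -0.1116378   0.14820867] [[240.1, 146.7], [318.6, 154.1]] [[211.2, 142.4], [267.2, 110.1]]
pos [ 0.4783 -0.2433  0.2426] yang -5.02 shift [ 7.11 10.5   1.13] az -0.0 tilt [ 0.001 -0.002 -1.   ] F [-0.1  0.7  0.1] q6 -0.43 open -0.002 t 22.28
shift after turn [ 7.11 10.5   1.13]
```

View pics/m10.png

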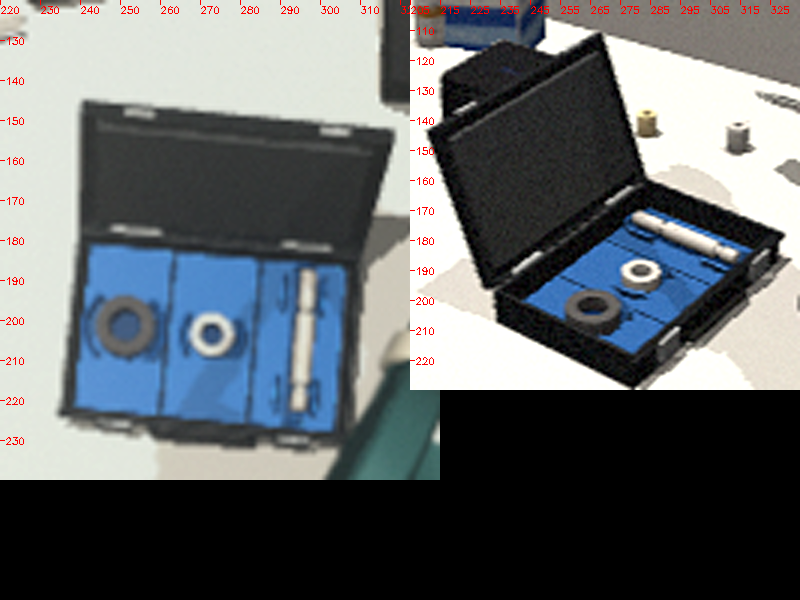

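```bash
python3 -m inch '[[1,0.66,1,0,0,0,0],[1,0.66,1,0,0,0,0],[1,0.66,1,0,0,0,0],[1,0.66,1,0,0,0,0],[1,0.66,1,0,0,0,0],[1,0.66,1,0,0,0,0],[1,0.66,1,0,0,0,0],[1,0.66,1,0,0,0,0],[1,0.66,1,0,0,0,0],[1,0.66,0.8,0,0,0,0],[1,0.5,0,0,0,0,0],[1,0,0,0,0,0,0]]' && python3 g.py .685 -.118 .125 -5
```

```text
clock: 23.28
tool_pos: [0.6862, -0.1132, 0.2417]
eef_rot: [0.736, 0.677, 0.0, -0.001]
ft_force: [-0.5, -0.0, 0.3]
opening: -0.004
grasp_force: 0.0
pos [ 0.6862 -0.1132  0.2417] yang -4.72 shift [-0.25 -0.03  5.84] az 0.05 tilt [-0.001  0.001 -1.   ] F [-0.5 -0.   0.3] q6 -0.12 open -0.004 t 23.28
shift after turn [-0.25 -0.03  5.84]
```

```bash
python3 -m inch '[[1,-0.1,0,1,0,0,0],[1,-0.1,0,1,0,0,0],[1,0,0,1,0,0,0],[1,0,0,1,0,0,0],[1,0,0,1,0,0,0],[1,0,0,0.7,0,0,0],[1,0,-0.5,0,0,0,0],[1,0,-0.5,0,0,0,0],[1,0,-0.5,0,0,0,0],[1,0,-0.5,0,0,0,0],[1,0,-0.5,0,0,0,0],[1,0,-0.5,0,0,0,0]]' && python3 g.py .582 -.109 .13 -5
```

```text
clock: 24.28
tool_pos: [0.6255, -0.1151, 0.1292]
eef_rot: [0.737, 0.676, 0.001, 0.001]
ft_force: [1.7, -0.6, 1.2]
opening: 0.002
grasp_force: 1.2
pos [ 0.6255 -0.1151  0.1292] yang -4.87 shift [ 0.12 -2.19 -0.04] az 0.02 tilt [ 0.003 -0.001 -1.   ] F [ 1.7 -0.6  1.2] q6 -0.14 open 0.002 t 24.28
shift after turn [ 0.12 -2.19 -0.04]
```

```bash
python3 -m inch '[[1,0,-0.5,0,0,0,0],[1,0,-0.5,0,0,0,0],[1,0,-0.5,0,0,0,0],[1,0,-0.6,0,0,0,0],[1,0,-0.5,0,0,0,0],[1,0,-0.5,0,0,0,0],[1,0,-0.4,0,0,0,0],[1,0,0,0,0,0,0]]' && python3 - <<'E'
from h import *
s=shot("side");cv2.imwrite("pics/s11.png",cv2.resize(s[60:240,180:360,::-1],(540,540)))
E
python3 g.py .53 -.105 .1226 -5
```

```text
clock: 24.95
tool_pos: [0.5538, -0.1088, 0.1271]
eef_rot: [0.737, 0.676, -0.001, -0.001]
ft_force: [0.4, 0.8, -0.6]
opening: 0.005
grasp_force: 0.0
pos [ 0.5547 -0.1089  0.1273] yang -4.88 shift [ 0.09 -1.25  0.24] az 0.02 tilt [-0.002  0.    -1.   ] F [-0.2 -1.   0.5] q6 -0.15 open 0.002 t 25.0
shift after turn [ 0.09 -1.25  0.24]
```

View pics/s11.png

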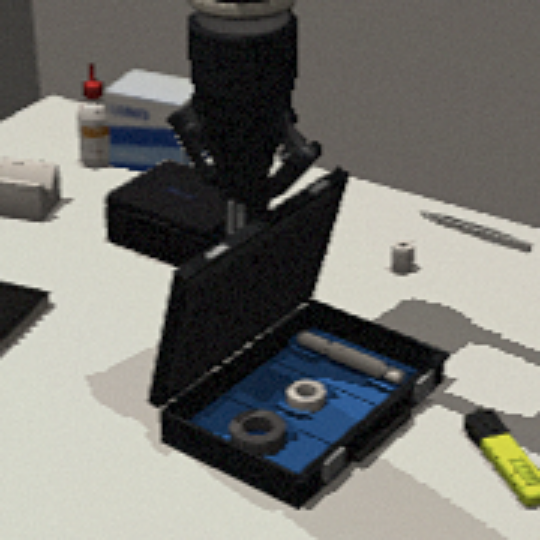

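```bash
python3 -m inch '[[1,0,-0.6,0.1,0,0,0],[1,0,-0.65,0.15,0,0,0],[1,0,-0.6,0.4,0,0,0],[1,0,-0.65,0.43,0,0,0],[1,0,-0.4,0.4,0,0,0],[1,0,-0.4,0.4,0,0,0],[1,0,-0.35,0.5,0,0,0],[1,0,-0.2,0.5,0,0,0],[1,0,-0.15,0.5,0,0,0],[1,0,0,0,0,0,0]]' && python3 g.py .470 -.0995 .042 -5
```

```text
clock: 25.83
tool_pos: [0.4738, -0.1017, 0.0572]
eef_rot: [0.737, 0.676, -0.001, -0.002]
ft_force: [-0.0, -0.8, -0.7]
opening: 0.002
grasp_force: 0.0
pos [ 0.4738 -0.1017  0.0572] yang -4.87 shift [ 0.09 -0.19  0.76] az 0.02 tilt [-0.005  0.001 -1.   ] F [-0.  -0.8 -0.7] q6 -0.18 open 0.002 t 25.83
shift after turn [ 0.09 -0.19  0.76]
```

```bash
python3 -m inch '[[1,0,-0.1,0.3,0,0,0],[1,0,-0.1,0.25,0,0,0],[1,0,0,0.15,0,0,0],[1,0,0,0.1,0,0,0],[1,0,0,0,0,0,0]]' && python3 - <<'E'
from h import *
s=shot("side");cv2.imwrite("pics/s12.png",cv2.resize(s[60:240,180:360,::-1],(540,540)))
E
python3 g.py .470 -.0995 .042 -5
```

```text
clock: 26.25
tool_pos: [0.4722, -0.1019, 0.0436]
eef_rot: [0.737, 0.676, -0.0, -0.0]
ft_force: [0.6, 0.2, -0.8]
opening: 0.001
grasp_force: 0.0
pos [ 0.4725 -0.102   0.0439] yang -4.87 shift [ 0.11 -0.13  0.1 ] az 0.02 tilt [-0.  0. -1.] F [-0.  -0.1 -0.3] q6 -0.18 open -0.001 t 26.3
shift after turn [ 0.11 -0.13  0.1 ]
```

View pics/s12.png

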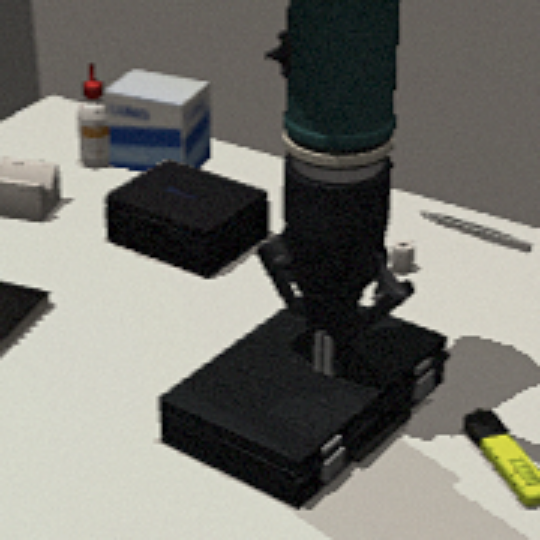

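```bash
python3 -m inch '[[1,0,-0.5,0,0,0,0],[1,0,-0.5,0,0,0,0],[1,0,0,0.08,0,0,0],[1,0,0,0.06,0,0,0],[1,0,0,0.06,0,0,0],[1,0,0,0,0,0,0]]' && python3 g.py .470 -.0995 .042 -5
```

```text
clock: 26.8
tool_pos: [0.4502, -0.0998, 0.0417]
eef_rot: [0.736, 0.676, -0.002, -0.002]
ft_force: [-11.2, 3.0, 21.6]
opening: 0.001
grasp_force: 11.0
pos [ 0.4502 -0.0998  0.0417] yang -4.86 shift [ 0.1   0.99 -0.02] az 0.02 tilt [-0.005  0.001 -1.   ] F [-11.2   3.   21.6] q6 -0.19 open 0.001 t 26.8
shift after turn [ 0.1   0.99 -0.02]
```

```bash
python3 -m inch '[[1,0,0,-0.5,0,0,0],[1,0,0,-1,0,0,0],[1,0,0,-1,0,0,0],[1,0,0,-1,0,0,0],[1,0,0,-1,0,0,0],[1,0,0,-1,0,0,0],[1,-1,0,0,0,0,0],[1,-1,0,0,0,0,0],[1,-1,0,0,0,0,0],[1,-1,0,0,0,0,0],[1,-1,0,0,0,0,0],[1,-1,0,0,0,0,0]]' && python3 - <<'E'
from h import *
s=shot("side");t=shot("top")
mosaic("m13",[(s,215,110,130,120,4,0,0),(t,228,140,90,100,3,525,0),(t,140,140,60,60,3,525,310)])
E
```

```text
clock: 27.8
tool_pos: [0.4421, -0.2208, 0.1504]
eef_rot: [0.737, 0.676, 0.0, 0.0]
ft_force: [0.0, -0.8, 0.1]
opening: 0.001
grasp_force: 0.0
```

View pics/m13.png

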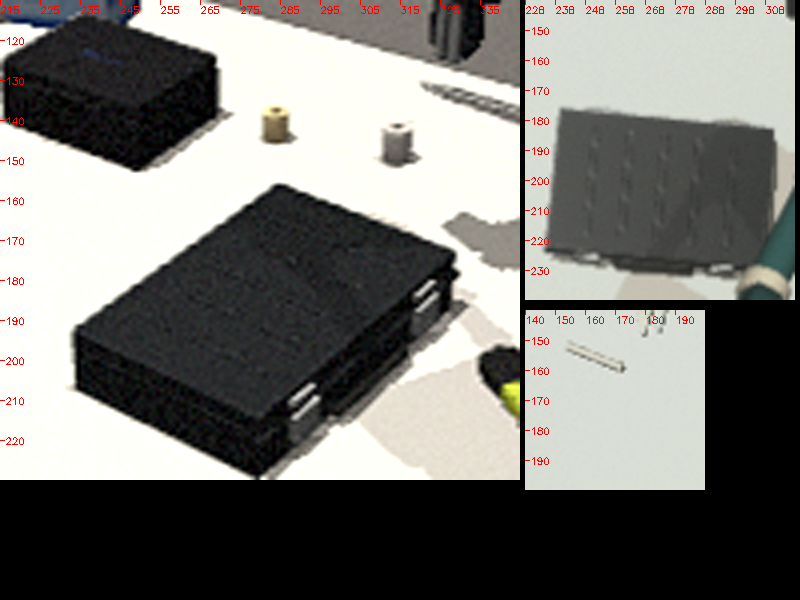

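The lid is shut: in the side view its front edge runs from (283,213) to (328,173), level with the case. The bushes and the pin have not moved, and the gripper is clear.

```bash
python3 -c "
from rig import *
print(job_done())"
```

```text
the job is handed in; nothing more can be done
None
```

The plug gauge and both rings are in their nests, the lid is closed (pressed down until it stopped), the bushes and the pin were left where they lay, and the job was handed in at about 28 s.

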